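# Hold the shuttle cover open for oiling

### The arm

A 6-joint arm with a two-finger parallel gripper is mounted at the origin on the work surface. World frame = base frame: x ahead of the robot, y to its left, z up, the work surface at z = 0. Lengths are in m, angles in degrees, forces in N, time in s.
With the tool pointing down it reaches from about 0.35 to 0.875 m from the base axis. Payload 4.2 kg.
Tool frame: the origin (TCP) lies on the centre line of the jaws, within the pads' length; the fingertips stand r.tip_extent ahead of it and the grasp point (between the pads) lies 11 mm behind it (r.tip_extent is the distance from the TCP to the fingertips, in m); z points along the fingers, y is the line along which they close (so a half turn about z gives the same grasp; the last joint's range is limited). The gripper opens to 87 mm and grips with 3 to 60 N. Pads are 19 mm wide; open, the fingers measure 117 mm over their backs; the gripper's body (75 mm by 190 mm) begins 51 mm behind the grasp point.
Start: joints at [82.712, 22.042, 0.453, 0, -68.411, -14.817], TCP at [0.235, 0.579, 0.231] pointing down, gripper open.
Joint ranges: [-179.83, 179.83], [-69.29, 118.12], [-61.27, 80.66], [-181.25, 117.63], [-171.15, -9.14], [-177.46, 177.46]. Speed limits (degrees/s): [159.86, 159.86, 180, 180, 180, 180].

### API

Orientations are given as a 3x3 rotation matrix whose columns are the frame's x, y, z axes.
In Python, from station import r gives the robot as it stands.
- The arm moves only by the shell command python3 -m jog 'ROWS'. ROWS is text: rows parted by semicolons, each of 5 numbers parted by spaces: the opening, from 0 (shut) to 1 (fully open), then the shift along the world's x, y, z in mm, then the turn about the world's z in degrees. In form: hand dx dy dz roll; .... A call has 1 to 5 rows; each row shifts and turns the commanded pose from where the row before left it; what a row does not reach is not made up. A row lasts 1/8 s, in which the tool goes at most 62.5 mm and 10.7 degrees, less where a joint would pass 70% of its speed; a pose out of reach is approached as far as the arm can. A call is refused whole if a number of a shift passes 62.5 or a number of a turn 10.7, either way. A call with a gripper value outside its range is refused whole. The fingers move at their own pace and stop on an object; the grip force is fixed at half the most. Time passes only in rows, so rows that do not move let the fingers close. It gives the time, the measured TCP pose, the force, the opening and the grip force at its end, in the units of the state.
- r.sense(): the state, without advancing time (a new reading comes with each control period).
- r.capture(name): name is "scene" or "side" or "wrist"; returns a dict with "pixels" (420x560x3 uint8, red, green, blue), "fovy" (degrees; the focal length in pixels is half the picture's height over the tangent of half this angle, whatever the lens; pixels are square), "cx", "cy" (the principal point, pixels), "origin" and "orientation" of the camera in the world; the wrist camera has in their place "T_tool_cam" (4x4, takes a point from camera to tool coordinates, whose origin is the TCP and whose axes are the flange's). Camera axes: x right, y down, z forward; pixel columns grow to the right and rows downward; lengths in m; the calibration is good to about 2 mm. The wrist camera is an equidistant fisheye: a pixel r from the principal point sees the ray r / f radians off the axis. A picture is of the moment at which its call begins: read the wrist's pose just before it. There is no depth.
- r.finish_job(): hands the job in; it is judged then, once.
The state is a dict: "time_s": time; "joints": joint angles; "joint_velocities": joint speeds; "effort": joint torques, N m; "tcp_pos": TCP position; "ee_rot": TCP orientation; "wrist_force": force on the tool from outside, world axes, zero at the start; "moment": the same for the moment, N m; "gripper_width": opening from 0.0 (shut) to 1.0 (fully open); "gripper_force": force on a finger pad.
Only numpy, scipy, OpenCV 4.12 (cv2) and the standard library are available. Lean on these libraries where they do the work, as an engineer would, in place of code of your own. Each camera call takes 0.05 s, during which the arm holds its last target. There are 200 camera calls.

### The job

Get the stitching machine's shuttle compartment ready for oiling. First fold the red splash guard up until it stands upright and let go of it (its stiff hinge keeps it there); then lift the sprung metal cover by its handle to 50 degrees open and finish while still holding it steady there, because it snaps shut when released. Leave the guard upright and the things standing around the machine where they are.

Things in the scene. Friction and masses are not known exactly. Their poses are not given: they have to be found in the camera images.
- machine: Teal drive base of a shoe-stitching machine, bolted to the bench: 180 (x) x 260 (y) x 100 mm high, with a foot flange 8 mm thick, 10 to 20 mm wider. Origin: centre of its underside; x points from its front (robot's side) to its back, y to its left, z up. Carries the cover and, on its left edge, the guard. A 96 mm handwheel sticks out 36 mm at its right side.
- cover (a joint): Opening angle (rad) of the sprung aluminium cover with a teal panel: 0 shut and level, 0.873 = 50 degrees open, stop at 1.4. Hinged along the machine's y at its back edge: its front edge rises and moves back. Weight (about 0.4 kg) and a spring pull it shut from every angle: 2 to 5 N at the handle. Plate 180 (hinge to front edge) x 190 x 5 mm.
- cover_handle (a point): Middle of the cover's handle: round steel bar, 10 mm diameter, 100 mm long, parallel to the hinge (machine's y), on two legs raked 45 degrees from the cover's front edge. With the cover shut it is 210 mm in front of the hinge and 35 mm above it (30 mm beyond the edge), 135 mm above the bench, free all round. Turns with the cover.
- cover_hinge (a point): Middle of the cover's hinge line: at (85, -35, 100) mm in the machine's frame.
- guard (a joint): Angle (rad) of the red splash guard: 0 lying out level to the machine's left, 1.571 upright, stop at 1.9. Hinged along the machine's x: its outer edge rises and moves towards the machine (-y). Stiff friction hinge (about 0.3 N m): stays where it is left. Plate 90 (hinge to outer edge) x 160 x 4 mm, 0.2 kg. It starts between 0 and 0.7.
- guard_handle (a point): Middle of the guard's handle: round steel bar, 10 mm diameter, 100 mm long, parallel to its hinge (machine's x), on two legs raked 45 degrees from the outer edge. Guard level: the bar is 120 mm out from the hinge and 35 mm above it (30 mm beyond the edge); upright: 120 mm above the hinge and 35 mm to the right of it. Turns with the guard.
- guard_hinge (a point): Middle of the guard's hinge line: at (0, 130, 100) mm in the machine's frame.
- oiler: Copper-coloured oil can with a thin spout, 64 mm diameter, 135 mm high, standing near the machine; leave alone. Origin under its centre.
- cone: Cone of off-white thread on a black core, 68 mm diameter, 124 mm high, standing near the machine; leave alone. Origin under its centre.
- jar: Amber jar of tacks with a blue cap, 60 mm diameter, 75 mm high, standing near the machine; leave alone. Origin under its centre.
- screwdriver: Screwdriver, 160 mm long, lying at the front right of the machine; leave alone. Origin under its middle, x along it to the tip.

How it is judged (in metres and radians):
On the way, in this order (a step that is already met when the one before it is completed fails the run):
1. the guard stands upright (within 8 degrees) and is let go, with the cover still shut (value of joint guard between 1.4308 and 1.7108 rad and value of joint cover below 0.1 rad and contact force between the fingers and guard below 0.2 N), for 0.2 s.
2. the cover is held open at 50 degrees (within 5) (value of joint cover between 0.783 and 0.963 rad and contact force between the fingers and cover above 1 N), for 0.3 s.
At the end, for the whole second after the job is handed in: The fingers still hold the cover (over 1 N), steady at 50 degrees open within 5, no loose thing propping it; the guard is upright within 8 degrees; oil can, thread cone, jar and screwdriver are within 30 mm of where they were and not fallen over (all of step 2 and velocity of joint cover between -0.05 and 0.05 rad/s and contact force between cover and oiler below 0.2 N and contact force between cover and cone below 0.2 N and contact force between cover and jar below 0.2 N and contact force between cover and screwdriver below 0.2 N and value of joint guard between 1.4308 and 1.7108 rad and distance of each of oiler, cone, jar, screwdriver from where it was at the start of the episode below 0.03 m and angle between each of oiler, cone, jar's own z axis and vertical below 0.3 rad); the arm keeps its last pose, push and grip.
It fails at once if a thing standing around the machine was knocked away or over (distance of any of oiler, cone, jar, screwdriver from where it was at the start of the episode above 0.03 m or angle between any of oiler, cone, jar's own z axis and vertical above 0.5 rad).
It also fails if it takes over 51 s, if anything falls off the work surface, if the arm or the gripper's body presses on something with over 40 N, if the wrist force passes 120 N, or if a joint passes its speed limit or range.

## Working session

There is one attempt and no reset: what is moved stays moved. The work goes in short steps, Python scripts to look and compute and a shell command to move; the robot and the scene stay as the last step left them, time stands still between calls to the robot, and variables do not carry over. Pictures are saved under pics/ and viewed, at most 10 in all, crops included, and the job is handed in when it is done.

```bash
mkdir -p pics; ls
python3 - <<'E'
from station import r
import cv2,numpy as np
s=r.sense();print(s['time_s'],s['tcp_pos'],np.round(s['ee_rot'],3),r.tip_extent,s['gripper_width'])
for n in("scene","side","wrist"):
    c=r.capture(n);cv2.imwrite(f'pics/{n}0.png',c['pixels'][:,:,::-1])
    print(n,{k:np.round(v,4) for k,v in c.items() if k!='pixels'})
    np.save(f'pics/{n}0.npy',c,allow_pickle=True)
a=[cv2.imread(f'pics/{n}0.png') for n in("scene","side")]
E
```

```text
pics
0.0 [0.23494273 0.5785176  0.22945779] [[ 0.926 -0.376 -0.001]
 [-0.376 -0.926 -0.002]
 [ 0.     0.002 -1.   ]] 0.008 1.0018750931345521
scene {'fovy': np.float64(53.7116), 'cx': np.float64(281.5138), 'cy': np.float64(212.7702), 'origin': array([ 1.0216, -0.1243,  0.8254]), 'orientation': array([[ 0.0978,  0.8313, -0.5471],
       [ 0.9952, -0.087 ,  0.0457],
       [-0.0096, -0.549 , -0.8358]])}
side {'fovy': np.float64(47.113), 'cx': np.float64(282.1505), 'cy': np.float64(207.559), 'origin': array([ 0.241 , -0.8957,  0.8129]), 'orientation': array([[ 0.9215, -0.2541,  0.2937],
       [-0.3877, -0.559 ,  0.7329],
       [-0.0221, -0.7893, -0.6136]])}
wrist {'fovy': np.float64(65.7065), 'cx': np.float64(275.9128), 'cy': np.float64(204.9973), 'T_tool_cam': array([[ 1.000e-03, -9.628e-01, -2.702e-01,  7.310e-02],
       [ 1.000e+00,  8.000e-04,  9.000e-04,  1.200e-03],
       [-7.000e-04, -2.702e-01,  9.628e-01, -1.530e-01],
       [ 0.000e+00,  0.000e+00,  0.000e+00,  1.000e+00]])}
```

View pics/scene0.png

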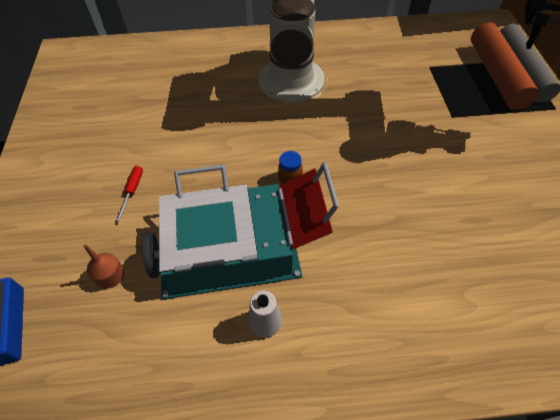

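View pics/side0.png

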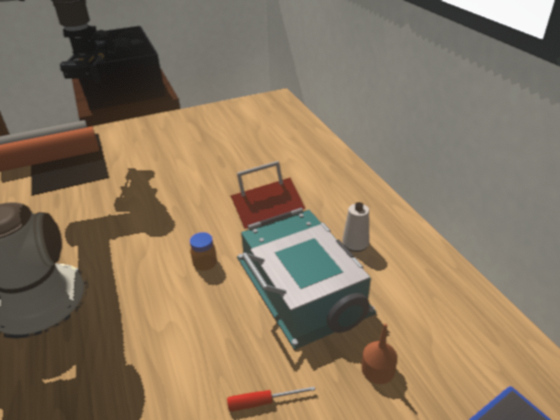

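The scene view shows the machine at about (230,235), with the cover handle around (200,172), the guard handle around (331,188), the jar at (290,165) and the cone at (264,312). In the side view the guard bar runs (240,177)-(279,165). I'll enlarge both views for exact pixels.

Run:
```python
import cv2
a=cv2.imread('pics/scene0.png')[140:310,140:350];b=cv2.imread('pics/side0.png')[150:350,190:400]
cv2.imwrite('pics/c1.png',cv2.resize(a,None,fx=3.5,fy=3.5,interpolation=cv2.INTER_CUBIC))
cv2.imwrite('pics/c2.png',cv2.resize(b,None,fx=3,fy=3,interpolation=cv2.INTER_CUBIC))
```

```text
(no output)
```

View pics/c1.png

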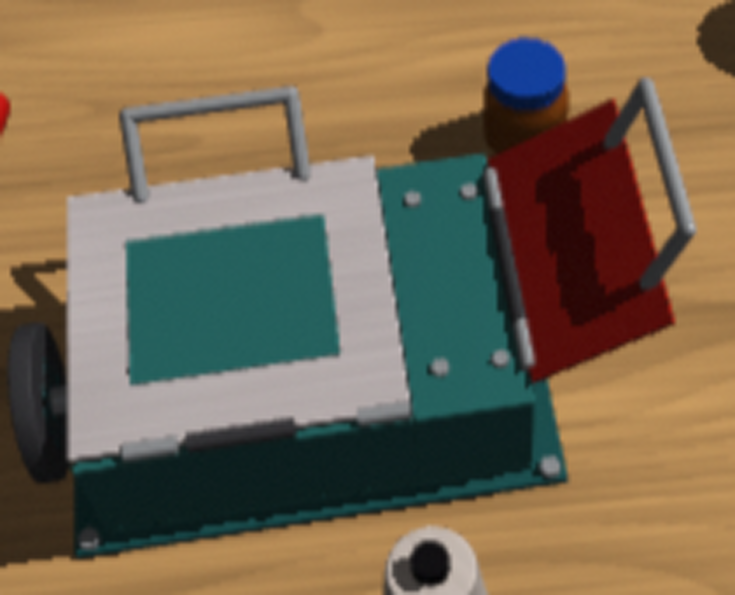

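View pics/c2.png

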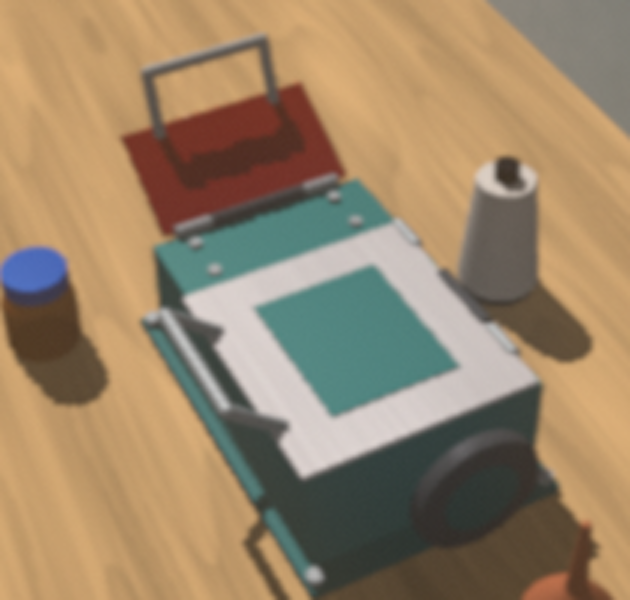

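Pixel positions in the enlarged crops:

| Item | Scene crop | Side crop |
|---|---|---|
| Cover bar ends | (125,114), (293,95) | (168,316), (228,408) |
| Guard bar ends | (645,85), (688,232) | (148,72), (266,42) |
| Guard hinge ends | (490,172), (530,365) | (178,228), (338,178) |

Next I'll triangulate these.

```bash
cat > h.py <<'E'
import numpy as np
C={n:np.load(f'pics/{n}0.npy',allow_pickle=True).item() for n in('scene','side')}
def ray(c,u,v):
    f=210/np.tan(np.radians(c['fovy']/2)); d=np.array([(u-c['cx'])/f,(v-c['cy'])/f,1]); d=np.array(c['orientation'])@d
    return np.array(c['origin']),d/np.linalg.norm(d)
def tri(p,q,A=None,B=None):
    (o1,d1),(o2,d2)=ray(A or C['scene'],*p),ray(B or C['side'],*q)
    t=np.linalg.lstsq(np.c_[d1,-d2],o2-o1,rcond=None)[0]
    a,b=o1+t[0]*d1,o2+t[1]*d2; return (a+b)/2,np.linalg.norm(a-b)
def plane(c,p,z):
    o,d=ray(c,*p); return o+d*(z-o[2])/d[2]
s1=lambda u,v:(140+(u+.5)/3.5-.5,140+(v+.5)/3.5-.5)
s2=lambda u,v:(190+(u+.5)/3-.5,150+(v+.5)/3-.5)
E
python3 - <<'E'
from h import *
np.set_printoptions(precision=4,suppress=True)
P={}
for n,a,b in [('covR',(125,114),(228,408)),('covL',(293,95),(168,316)),('gF',(645,85),(148,72)),('gB',(688,232),(266,42)),
 ('ghF',(490,172),(178,228)),('ghB',(530,365),(338,178)),('plFL',(375,157),(185,297)),('plFR',(68,198),(305,477)),('plBL',(410,415),(397,220)),('plBR',(68,460),(540,382))]:
    P[n],e=tri(s1(*a),s2(*b));print(n,P[n],round(e*1000,1))
for a,b in(('covR','covL'),('gF','gB'),('ghF','ghB'),('plFL','plFR'),('plFL','plBL')):
    d=P[b]-P[a];print(a,b,np.linalg.norm(d),np.degrees(np.arctan2(d[1],d[0])))
y=P['plFL']-P['plFR']+P['plBL']-P['plBR'];x=P['plBL']-P['plFL']+P['plBR']-P['plFR']
th=np.arctan2(x[1],x[0]);th2=np.arctan2(-y[0],y[1]);print('yaw',np.degrees([th,th2]))
th=(th+th2)/2;R=np.array([[np.cos(th),-np.sin(th),0],[np.sin(th),np.cos(th),0],[0,0,1]])
# plate centre in machine: x from 85-180..85 -> -5, y -35, z~105
m=sum(P[k] for k in('plFL','plFR','plBL','plBR'))/4;O=m-R@[-.005,-.035,m[2]];print('O',O,'platez',m[2])
for k in P: print(k,(R.T@(P[k]-O)))
for n,u,v,z in(('jar',290,159,.075),('cone',263,300,.124)):print(n,plane(C['scene'],(u,v),z), R.T@(plane(C['scene'],(u,v),z)-O))
E
```

```text
covR [ 0.4434 -0.3002  0.1378] 3.7
covL [ 0.4371 -0.1994  0.1335] 0.7
gF [0.4978 0.0063 0.1902] 2.3
gB [0.5988 0.0134 0.187 ] 0.5
ghF [ 0.4855 -0.0818  0.104 ] 3.2
ghB [ 0.6232 -0.0727  0.1022] 1.3
plFL [ 0.4647 -0.1526  0.1008] 1.7
plFR [ 0.4769 -0.342   0.1017] 2.2
plBL [ 0.6448 -0.1407  0.101 ] 7.3
plBR [ 0.655  -0.3306  0.1011] 2.8
covR covL 0.10101617046158817 93.56876166385709
gF gB 0.10129290778332102 4.0504645731393945
ghF ghB 0.13805054807582154 3.783903407310663
plFL plFR 0.18976808040822715 -86.30230936860696
plFL plBL 0.18048375896623267 3.79498170589702
yaw [3.7272 3.3926]
O [ 0.5631 -0.2062  0.    ] platez 0.10112594654180443
covR [-0.1254 -0.0863  0.1378]
covL [-0.1254  0.0146  0.1335]
gF [-0.052   0.2161  0.1902]
gB [0.0493 0.217  0.187 ]
ghF [-0.0698  0.129   0.104 ]
ghB [0.0683 0.1295 0.1022]
plFL [-0.095   0.0596  0.1008]
plFR [-0.0945 -0.1301  0.1017]
plBL [0.0855 0.0604 0.101 ]
plBR [ 0.084  -0.1298  0.1011]
jar [ 0.3809 -0.0484  0.075 ] [-0.1721  0.1688  0.075 ]
cone [ 0.7437 -0.1369  0.124 ] [0.1845 0.058  0.124 ]
```

The numbers check out: the bars come out 101 mm long, the plate 190 x 180 mm, the hinge at z 103 mm. The machine is at about (0.563, -0.206) with a yaw of 3.6°, and the guard is at about 29°. I'm moving above the guard bar, which is centred at (0.548, 0.010, 0.189).

```bash
python3 -m jog '1 28 -50 5 5; 1 28 -50 5 5; 1 28 -50 5 5; 1 28 -50 5 5; 1 28 -50 5 5.6' && python3 -m jog '1 28 -50 0 0; 1 28 -50 0 0; 1 28 -50 0 0; 1 28 -50 0 0; 1 28 -50 0 0' && python3 -m jog '1 28 -50 0 0; 1 5 -19 0 0; 1 0 0 0 0'
python3 - <<'E'
from station import r
import numpy as np
s=r.sense();print(s['time_s'],s['tcp_pos'],np.round(s['ee_rot'],3),s['joints'])
E
```

```text
time_s: 0.78
tcp_pos: [0.3756, 0.3272, 0.2556]
ee_rot: [[0.998, 0.065, -0.0], [0.065, -0.998, -0.0], [-0.0, 0.0, -1.0]]
wrist_force: [0.9, 0.4, -0.8]
gripper_width: 1.001
gripper_force: 0.0
time_s: 1.4
tcp_pos: [0.5157, 0.0773, 0.2555]
ee_rot: [[0.998, 0.061, 0.0], [0.061, -0.998, 0.0], [0.0, -0.0, -1.0]]
wrist_force: [0.9, 0.8, 0.6]
gripper_width: 0.999
gripper_force: 0.0
time_s: 1.78
tcp_pos: [0.5481, 0.0087, 0.2549]
ee_rot: [[0.998, 0.058, -0.001], [0.058, -0.998, -0.0], [-0.001, 0.0, -1.0]]
wrist_force: [0.7, 1.0, 0.1]
gripper_width: 1.0
gripper_force: 0.0
1.775 [0.5481457  0.0086598  0.25489442] [[ 0.998  0.058 -0.001]
 [ 0.058 -0.998 -0.   ]
 [-0.001  0.    -1.   ]] [ 1.78462696e+01  1.36193166e+01 -8.12024481e+00 -1.15941067e-02
 -6.83336152e+01  7.54818779e+01]
```

```bash
python3 -m jog '1 0 1 -40 0; 1 0 0 -37 0; 0 0 0 0 0; 0 0 0 0 0; 0 0 0 0 0' && python3 -m jog '0 0 0 0 0; 0 0 0 0 0; 0 0 0 0 0; 0 0 0 0 0'
python3 - <<'E'
from h import *
O=np.array([.5631,-.2062,0]);th=np.radians(3.6);R=np.array([[np.cos(th),-np.sin(th),0],[np.sin(th),np.cos(th),0],[0,0,1]])
p=None
for f in np.linspace(45.3,106.3,11):
    q=O+R@[0,.130+.125*np.cos(np.radians(f)),.102+.125*np.sin(np.radians(f))];q[2]-=.011
    print(round(f),np.round(q,4),None if p is None else np.round((q-p)*1000,1));p=q
E
```

```text
time_s: 2.4
tcp_pos: [0.5492, 0.0116, 0.1805]
ee_rot: [[0.998, 0.062, 0.004], [0.062, -0.998, 0.001], [0.004, -0.001, -1.0]]
wrist_force: [0.4, -0.2, 0.6]
gripper_width: 0.745
gripper_force: 0.0
time_s: 2.9
tcp_pos: [0.5481, 0.011, 0.1786]
ee_rot: [[0.998, 0.061, 0.0], [0.061, -0.998, 0.0], [0.0, -0.0, -1.0]]
wrist_force: [0.0, -0.7, -0.6]
gripper_width: 0.286
gripper_force: 0.0
45 [0.5494 0.0113 0.1798] None
51 [0.55   0.0014 0.1887] [ 0.6 -9.9  8.8]
58 [ 0.5507 -0.0094  0.1964] [  0.7 -10.8   7.7]
64 [ 0.5514 -0.021   0.203 ] [  0.7 -11.6   6.5]
70 [ 0.5522 -0.0332  0.2082] [  0.8 -12.2   5.3]
76 [ 0.553  -0.0459  0.2122] [  0.8 -12.7   3.9]
82 [ 0.5538 -0.0589  0.2148] [  0.8 -13.    2.6]
88 [ 0.5547 -0.0721  0.2159] [  0.8 -13.2   1.2]
94 [ 0.5555 -0.0854  0.2157] [  0.8 -13.3  -0.2]
100 [ 0.5563 -0.0985  0.214 ] [  0.8 -13.2  -1.7]
106 [ 0.5571 -0.1115  0.211 ] [  0.8 -12.9  -3. ]
```

```bash
python3 -m jog '0 0 0 0 0; 0 0 0 0 0; 0 0 0 0 0; 0 0 0 0 0; 0 0 0 0 0'
```

```text
time_s: 3.52
tcp_pos: [0.5482, 0.0119, 0.1787]
ee_rot: [[0.998, 0.061, 0.0], [0.061, -0.998, 0.001], [0.0, -0.001, -1.0]]
wrist_force: [-1.4, 5.0, 2.5]
gripper_width: 0.102
gripper_force: 30.0
```

Gripped: the opening is 9 mm at 30 N. Now I'll follow the arc.

```bash
python3 -m jog '0 1 -10 9 0; 0 1 -11 8 0; 0 1 -12 6 0; 0 1 -12 5 0; 0 0 0 0 0' && python3 -m jog '0 1 -13 4 0; 0 1 -13 3 0; 0 1 -13 1 0; 0 0 0 0 0;0 0 0 0 0'
```

```text
time_s: 4.15
tcp_pos: [0.5513, -0.0342, 0.2083]
ee_rot: [[0.998, 0.061, -0.001], [0.061, -0.998, 0.0], [-0.001, -0.0, -1.0]]
wrist_force: [-5.6, 3.8, 8.9]
gripper_width: 0.103
gripper_force: 30.0
time_s: 4.78
tcp_pos: [0.554, -0.0739, 0.215]
ee_rot: [[0.998, 0.061, -0.003], [0.061, -0.998, -0.002], [-0.003, 0.002, -1.0]]
wrist_force: [-4.8, -0.8, 5.7]
gripper_width: 0.106
gripper_force: 30.0
```

```bash
python3 -m jog '0 1 -13 0 0; 0 1 -13 -2 0; 0 1 -12 -3 0; 0 0 0 0 0;0 0 0 0 0'
python3 - <<'E'
from station import r
import cv2
c=r.capture('scene');d=r.capture('side')
cv2.imwrite('pics/g1.png',cv2.hconcat([cv2.resize(c['pixels'][120:320,120:320],(400,400)),cv2.resize(d['pixels'][130:330,190:390],(400,400))])[:,:,::-1])
E
```

```text
time_s: 5.4
tcp_pos: [0.5565, -0.1115, 0.2087]
ee_rot: [[0.998, 0.061, -0.005], [0.061, -0.998, -0.001], [-0.005, 0.001, -1.0]]
wrist_force: [-5.5, -2.0, 0.2]
gripper_width: 0.109
gripper_force: 30.0
```

View pics/g1.png

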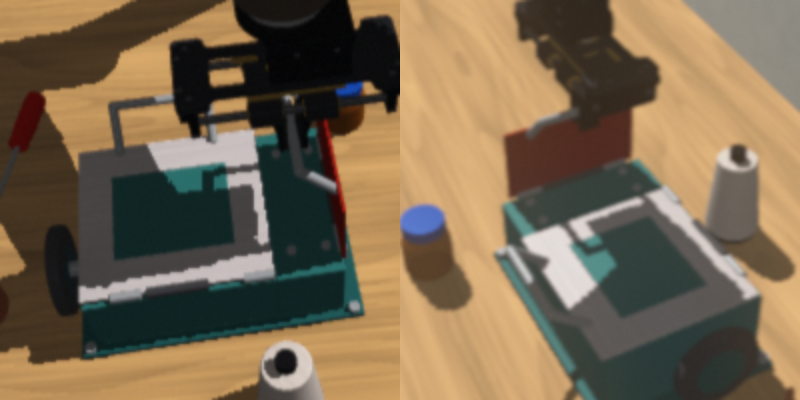

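The guard looks upright, seen edge-on at scene crop (335,190), and the bar is held at about (300,170). Now I'll release it and rise.

```bash
python3 -m jog '0.5 0 0 0 0; 0.5 0 0 0 0; 0.5 0 0 0 0; 0.5 0 0 0 0; 0.5 0 0 0 0' && python3 -m jog '0.5 0 0 40 0; 0.5 0 0 40 0; 0.5 0 0 0 0; 0.5 0 0 0 0'
python3 - <<'E'
from station import r
import cv2,numpy as np
s=r.sense()
for n in('scene','side'):
    c=r.capture(n);np.save(f'pics/{n}1.npy',c,allow_pickle=True)
    cv2.imwrite(f'pics/{n}1.png',cv2.resize(c['pixels'][130:290,210:370] if n=='scene' else c['pixels'][150:310,220:380],(400,400),interpolation=cv2.INTER_CUBIC)[:,:,::-1])
cv2.imwrite('pics/g2.png',cv2.hconcat([cv2.imread('pics/scene1.png'),cv2.imread('pics/side1.png')]))
E
```

```text
time_s: 6.12
tcp_pos: [0.5583, -0.1109, 0.2096]
ee_rot: [[0.998, 0.061, 0.0], [0.061, -0.998, 0.0], [0.0, 0.0, -1.0]]
wrist_force: [-0.2, 0.3, -0.0]
gripper_width: 0.484
gripper_force: 0.0
time_s: 6.62
tcp_pos: [0.5578, -0.1108, 0.289]
ee_rot: [[0.998, 0.061, -0.001], [0.061, -0.998, 0.001], [-0.001, -0.001, -1.0]]
wrist_force: [0.4, 0.3, 0.0]
gripper_width: 0.498
gripper_force: 0.0
```

View pics/g2.png

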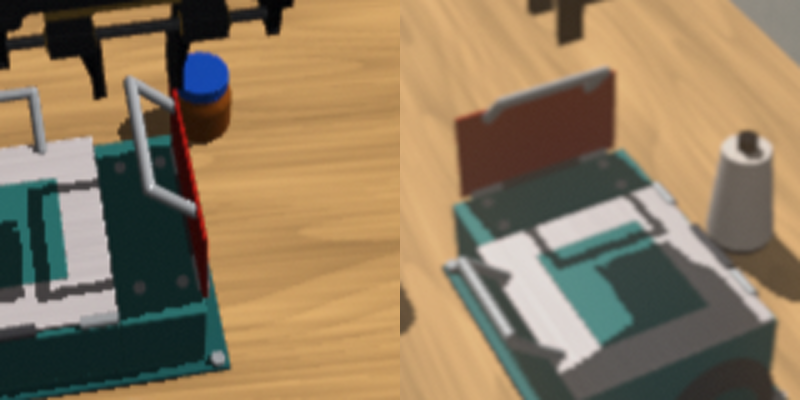

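The guard stands free. Its bar ends are at scene crop (131,82)/(150,187) and side crop (92,112)/(208,74). I'll check the angle and compute the cover path.

Run:
```python
from h import *
O=np.array([.5631,-.2062,0]);th=np.radians(3.6);R=np.array([[np.cos(th),-np.sin(th),0],[np.sin(th),np.cos(th),0],[0,0,1]])
a=[tri((210+u/2.5-.3,130+v/2.5-.3),(220+p/2.5-.3,150+q/2.5-.3)) for u,v,p,q in((131,82,92,112),(150,187,208,74))]
for p,e in a:
    m=R.T@(p-O);print(m,e,np.degrees(np.arctan2(m[2]-.102,m[1]-.130))-16.26)
p=None
for f in np.linspace(0,50,11):
    k=np.radians(f+9.46);q=O+R@[.085-.2129*np.cos(k),-.035,.101+.2129*np.sin(k)];q[2]-=.011
    print(round(f),np.round(q,4),None if p is None else np.round((q-p)*1000,1));p=q
```

```text
[-0.05934561  0.09473319  0.21094579] 0.00399364467565135 91.67726788431713
[0.04799171 0.09254507 0.21821357] 0.0017502952723188333 91.60381425457925
0 [ 0.4405 -0.249   0.125 ] None
5 [ 0.4444 -0.2487  0.1432] [ 3.8  0.2 18.2]
10 [ 0.4498 -0.2484  0.1609] [ 5.4  0.3 17.8]
15 [ 0.4567 -0.248   0.1782] [ 6.9  0.4 17.2]
20 [ 0.4651 -0.2474  0.1947] [ 8.4  0.5 16.6]
25 [ 0.4749 -0.2468  0.2105] [ 9.8  0.6 15.8]
30 [ 0.4861 -0.2461  0.2253] [11.1  0.7 14.8]
35 [ 0.4985 -0.2453  0.2391] [12.4  0.8 13.8]
40 [ 0.512  -0.2445  0.2518] [13.5  0.9 12.7]
45 [ 0.5266 -0.2436  0.2632] [14.6  0.9 11.4]
50 [ 0.5422 -0.2426  0.2734] [15.5  1.  10.1]
```

The guard is at about 91.6°, so that step is good. Now I'll turn -90° and go above the cover handle.

```bash
python3 -m jog '1 -14 -16 0 -10; 1 -13 -16 0 -10; 1 -13 -16 0 -10; 1 -13 -15 0 -10; 1 -13 -15 0 -10' && python3 -m jog '1 -13 -15 0 -10; 1 -13 -15 0 -10; 1 -13 -15 0 -10; 1 -13 -15 0 -10; 1 0 0 0 0'  && python3 -m jog '1 0 0 -40 0; 1 0 0 -40 0; 1 0 0 0 0'
```

```text
time_s: 7.35
tcp_pos: [0.4913, -0.1893, 0.2883]
ee_rot: [[0.684, -0.729, -0.002], [-0.729, -0.684, 0.0], [-0.002, 0.002, -1.0]]
wrist_force: [0.3, -0.0, 0.5]
gripper_width: 0.955
gripper_force: 0.0
time_s: 7.98
tcp_pos: [0.4392, -0.2494, 0.2886]
ee_rot: [[0.06, -0.998, -0.002], [-0.998, -0.06, 0.0], [-0.001, 0.002, -1.0]]
wrist_force: [0.5, -0.9, 1.0]
gripper_width: 1.002
gripper_force: 0.0
time_s: 8.35
tcp_pos: [0.4383, -0.248, 0.2064]
ee_rot: [[0.063, -0.998, -0.008], [-0.998, -0.063, 0.002], [-0.003, 0.008, -1.0]]
wrist_force: [0.1, -0.8, 0.4]
gripper_width: 1.001
gripper_force: 0.0
```

```bash
python3 -m jog '0.6 2 -1 0 0; 0.6 0 0 -20 0; 0.6 0 0 -20 0; 0.6 0 0 -20 0; 0.6 0 0 -22 0' && python3 -m jog '0 0 0 0 0; 0 0 0 0 0; 0 0 0 0 0; 0 0 0 0 0; 0 0 0 0 0' && python3 -m jog '0 0 0 0 0; 0 0 0 0 0; 0 0 0 0 0; 0 0 0 0 0; 0 0 0 0 0'
```

```text
time_s: 8.98
tcp_pos: [0.4444, -0.2505, 0.1293]
ee_rot: [[0.062, -0.998, 0.005], [-0.998, -0.062, -0.002], [0.002, -0.005, -1.0]]
wrist_force: [0.0, 0.1, -0.4]
gripper_width: 0.613
gripper_force: 0.0
time_s: 9.6
tcp_pos: [0.4387, -0.2501, 0.1275]
ee_rot: [[0.061, -0.998, -0.008], [-0.998, -0.061, 0.0], [-0.001, 0.008, -1.0]]
wrist_force: [-11.6, -4.6, 4.6]
gripper_width: 0.118
gripper_force: 5.7
time_s: 10.22
tcp_pos: [0.4383, -0.2502, 0.1274]
ee_rot: [[0.061, -0.998, -0.008], [-0.998, -0.061, 0.001], [-0.001, 0.008, -1.0]]
wrist_force: [-7.9, -2.3, 4.1]
gripper_width: 0.106
gripper_force: 30.0
```

The handle is gripped (9 mm at 30 N). Now I'll lift along the arc.

```bash
python3 -m jog '0 2 0 9 0; 0 2 0 9 0; 0 3 0 9 0; 0 3 0 9 0; 0 3 0 9 0' && python3 -m jog '0 4 1 8 0; 0 4 0 8 0; 0 4 0 8 0; 0 5 0 8 0; 0 5 1 8 0' && python3 -m jog '0 5 0 7 0; 0 6 1 7 0; 0 6 0 7 0; 0 6 0 7 0; 0 6 1 7 0'
```

```text
time_s: 10.85
tcp_pos: [0.4498, -0.2495, 0.1708]
ee_rot: [[0.06, -0.998, -0.013], [-0.998, -0.06, 0.003], [-0.003, 0.013, -1.0]]
wrist_force: [-6.7, -1.6, -2.1]
gripper_width: 0.1
gripper_force: 30.0
time_s: 11.48
tcp_pos: [0.4699, -0.2481, 0.2113]
ee_rot: [[0.06, -0.998, -0.018], [-0.998, -0.06, 0.002], [-0.003, 0.018, -1.0]]
wrist_force: [-13.5, -3.2, 4.8]
gripper_width: 0.104
gripper_force: 30.0
time_s: 12.1
tcp_pos: [0.4989, -0.2463, 0.2479]
ee_rot: [[0.06, -0.998, -0.017], [-0.998, -0.06, 0.001], [-0.002, 0.017, -1.0]]
wrist_force: [-13.4, -0.6, 9.2]
gripper_width: 0.102
gripper_force: 30.0
```

```bash
python3 -m jog '0 8 1 6 0; 0 8 1 6 0; 0 8 0 5 0; 0 8 1 4 0; 0 8 0 3 0' && python3 -m jog '0 3 0 1 0; 0 0 0 0 0; 0 0 0 0 0; 0 0 0 0 0'
python3 - <<'E'
from station import r
import cv2,numpy as np
s=r.sense();p=s['tcp_pos']-.011*np.array(s['ee_rot'])[:,2]
t=np.radians(3.6);x=np.array([np.cos(t),np.sin(t)]);H=np.array([.6501,-.2358]);d=(H-p[:2])@x
print(p,d,p[2]-.101,np.hypot(d,p[2]-.101),np.degrees(np.arctan2(p[2]-.101,d))-9.46)
for n in('scene','side'):
    c=r.capture(n);np.save(f'pics/{n}2.npy',c,allow_pickle=True)
    cv2.imwrite(f'pics/{n}2.png',cv2.resize(c['pixels'][130:330,140:340] if n=='scene' else c['pixels'][150:350,200:400],(400,400),interpolation=cv2.INTER_CUBIC)[:,:,::-1])
cv2.imwrite('pics/g3.png',cv2.hconcat([cv2.imread('pics/scene2.png'),cv2.imread('pics/side2.png')]))
E
```

```text
time_s: 12.72
tcp_pos: [0.5385, -0.2441, 0.2782]
ee_rot: [[0.061, -0.998, -0.014], [-0.998, -0.061, -0.003], [0.002, 0.015, -1.0]]
wrist_force: [-23.9, 6.7, 30.7]
gripper_width: 0.102
gripper_force: 30.0
time_s: 13.22
tcp_pos: [0.5427, -0.2438, 0.2804]
ee_rot: [[0.062, -0.998, -0.009], [-0.998, -0.062, -0.004], [0.003, 0.01, -1.0]]
wrist_force: [-21.4, 7.8, 29.6]
gripper_width: 0.105
gripper_force: 30.0
[ 0.54275762 -0.24380356  0.29142831] 0.1076331144741642 0.19042830536396085 0.2187414611252253 51.06417382219948
```

View pics/g3.png

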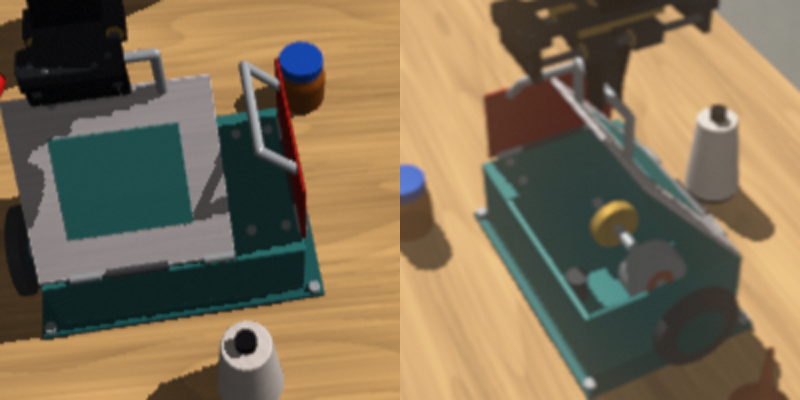

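The cover is open and held, and the guard is still upright. The plate's front corner is at scene crop (210,76) and the bar's left end at (157,52). The wrist force is mostly radial, pressing towards the hinge, so I'll ease off about 5 mm outward. Then I'll check the angle from the image, using the ray's crossing of the known machine-y plane.

```bash
python3 -m jog '0 -2 0 4 0; 0 0 0 0 0; 0 0 0 0 0; 0 0 0 0 0'
python3 - <<'E'
from h import *
from station import r
import cv2
O=np.array([.5631,-.2062,0]);th=np.radians(3.6);R=np.array([[np.cos(th),-np.sin(th),0],[np.sin(th),np.cos(th),0],[0,0,1]])
c=np.load('pics/scene2.npy',allow_pickle=True).item()
for n,u,v,y,o in(('plate',210,76,.060,1.6),('bar',157,52,.0145,9.46)):
    a,d=ray(c,140+u/2-.25,130+v/2-.25);a=R.T@(a-O);d=R.T@d;q=a+d*(y-a[1])/d[1]
    print(n,q,np.hypot(.085-q[0],q[2]-.101),np.degrees(np.arctan2(q[2]-.101,.085-q[0]))-o)
c=r.capture('scene')
cv2.imwrite('pics/s3.png',cv2.resize(c['pixels'][130:280,130:330],(800,600),interpolation=cv2.INTER_CUBIC)[:,:,::-1]);np.save('pics/scene3.npy',c,allow_pickle=True)
E
```

```text
time_s: 13.82
tcp_pos: [0.5425, -0.2437, 0.2806]
ee_rot: [[0.061, -0.998, -0.008], [-0.998, -0.061, -0.002], [0.002, 0.008, -1.0]]
wrist_force: [-13.5, 3.2, 16.0]
gripper_width: 0.101
gripper_force: 30.0
plate [-0.14133097  0.06        0.10145026] 0.22633141685666036 -1.486015947211303
bar [-0.04564103  0.0145      0.2589566 ] 0.20498137702992442 40.94689868903539
```

View pics/s3.png

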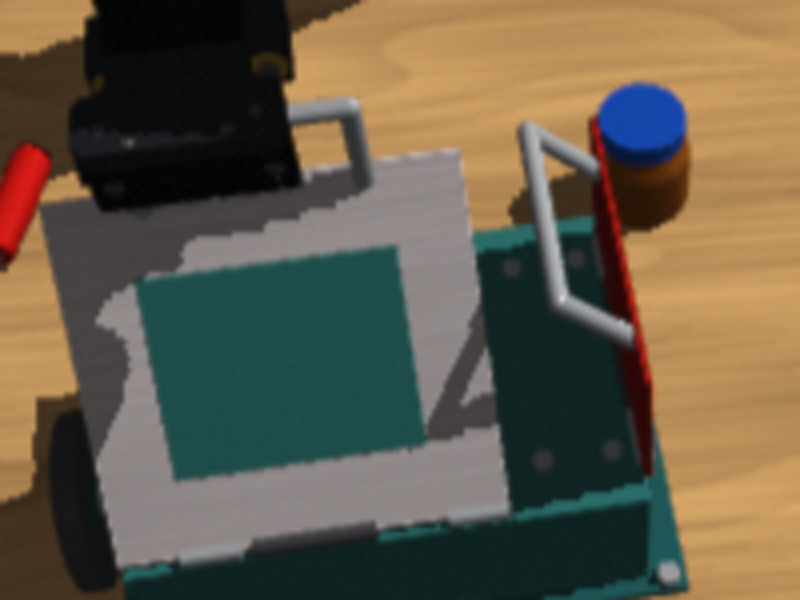

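The single-view check is useless: the ray runs nearly along the cover's arc, so the angle is ill-conditioned. From the displacement of the grip (chord 185 mm at 34.4°) the angle is about 50 to 51.5°. I'll take one side close-up to triangulate it.

Run:
```python
from station import r
import cv2,numpy as np
c=r.capture('side');np.save('pics/side3.npy',c,allow_pickle=True)
cv2.imwrite('pics/s4.png',cv2.resize(c['pixels'][165:285,240:400],(800,600),interpolation=cv2.INTER_CUBIC)[:,:,::-1])
```

```text
(no output)
```

View pics/s4.png

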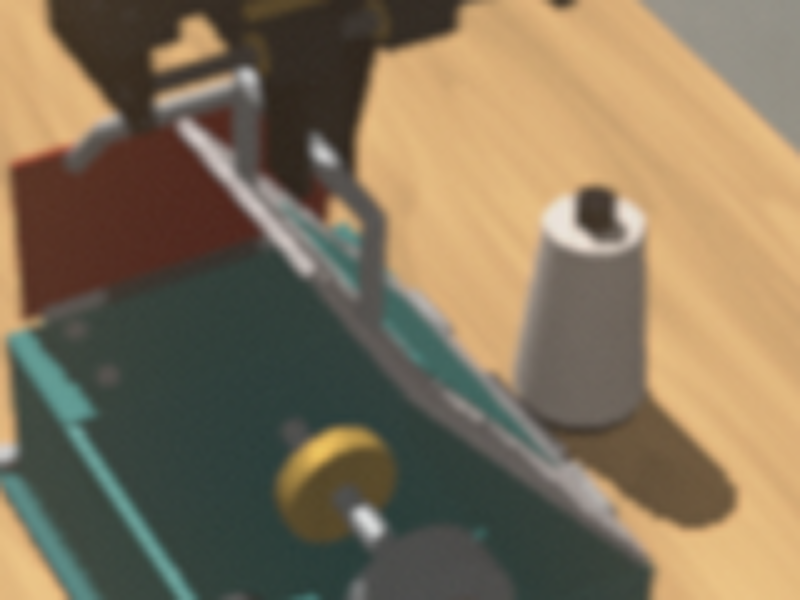

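The side close-up shows the bar's left end at (243,80), its right end at (380,215) and the plate's front-left corner at (180,122). In the scene close-up the bar's left end is (352,103) and the plate's front corners are (458,150) and (42,207).

Run:
```python
from h import *
O=np.array([.5631,-.2062,0]);th=np.radians(3.6);R=np.array([[np.cos(th),-np.sin(th),0],[np.sin(th),np.cos(th),0],[0,0,1]])
A=np.load('pics/scene3.npy',allow_pickle=True).item();B=np.load('pics/side3.npy',allow_pickle=True).item()
for n,a,b,o in(('bar',(352,103),(243,80),9.46),('plate',(458,150),(180,122),0),('plFR',(42,207),(420,400),0)):
    q,e=tri((130+a[0]/4-.4,130+a[1]/4-.4),(240+b[0]/5-.4,165+b[1]/5-.4),A,B);q=R.T@(q-O)
    print(n,q,e,np.hypot(.085-q[0],q[2]-.1),np.degrees(np.arctan2(q[2]-.1,.085-q[0]))-o)
```

```text
bar [-0.02456059  0.01560112  0.2844078 ] 0.0013111110565902334 0.2144988522722193 49.82455355678232
plate [-0.03088389  0.05896715  0.23826672] 0.003990152429467649 0.1804072064323416 50.03300546246105
plFR [-0.02899925 -0.12965115  0.23717549] 0.0014009450972097604 0.17836183205397532 50.27183214582595
```

The cover measures 50° by three points, with the radii and y positions as specified. I'll hold still a few rows and hand in.

```bash
python3 -m jog '0 0 0 0 0; 0 0 0 0 0; 0 0 0 0 0; 0 0 0 0 0; 0 0 0 0 0' && python3 -c "
from station import r
print(r.finish_job())"
```

```text
time_s: 14.55
tcp_pos: [0.5425, -0.2437, 0.2806]
ee_rot: [[0.061, -0.998, -0.008], [-0.998, -0.061, -0.002], [0.002, 0.008, -1.0]]
wrist_force: [-13.7, 3.0, 15.4]
gripper_width: 0.104
gripper_force: 30.0
the job is handed in; nothing more can be done
None
```

I handed the job in at 14.6 s with the guard upright and let go (last measured at about 92°) and the cover held steady at about 50° by its handle; I saw nothing knocked over in the pictures, and `finish_job()` returned no verdict.

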